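# Seat the routing template and rock out the setting block

## Robot

A 7-joint arm with a two-finger parallel gripper is mounted at the origin on the work surface. World frame = base frame: x ahead of the robot, y to its left, z up, the work surface at z = 0. Lengths are in m, angles in rad, forces in N, time in s.
With the tool pointing down it reaches from about 0.4 to 0.85 m from the base axis. Payload 6.9 kg.
Tool frame: the origin (TCP) lies midway between the tips of the shut fingers; the grasp point (between the pads) lies robot.grip_point_offset behind it (robot.grip_point_offset is the distance from the TCP to the grasp point, in m); z points along the fingers, y is the line along which they close (so a half turn about z gives the same grasp; the last joint's range is limited). The gripper opens to 85 mm and grips with 20 to 120 N. Pads are 22 mm wide; open, the fingers measure 114 mm over their backs; the gripper's body (76 mm by 85 mm) begins 54 mm behind the grasp point. The pads swing forward as they close: fully open they stand 13 mm farther back than shut.
Start: joints at [1.367, 0.507, -0.238, 1.5, 0.126, 1.149, -0.155], TCP at [0.191, -0.595, 0.231] pointing down, gripper open.
Joint ranges: [-3.08, 3.08], [-0.24, 2.05], [-1.43, 1.35], [0, 2.5], [-1.52, 4.66], [0.17, 1.96], [-2.89, 2.89]. Speed limits (rad/s): [2.39, 2.39, 3.14, 3.14, 3.14, 3.14, 3.14].

## Interface

Orientations are given as a unit quaternion [x, y, z, w].
In Python, from cell import sensors, optics, robot gives the robot as it stands.
- The arm moves only by the tool jog_arm, never from a script. Its arguments are lists of equal length, an entry for each row: "jaw": the opening, from -1 (shut) to 1 (fully open); "dp": the shift along the tool's x, y, z in cm, a list of three; "roll": the turn about the tool's z in rad. A call has exactly 8 rows; each row is the pose to reach, as a shift and turn from the pose commanded when the call began, along the tool's axes at that moment; what a row does not reach only later rows make up. A row lasts 1/12 s, in which the tool goes at most 41.7 mm and 7.16 degrees, less where a joint would pass 70% of its speed; a pose out of reach is approached as far as the arm can. A call with a gripper value outside its range is refused whole. The fingers move at their own pace and stop on an object; "squeeze" is the grip in N (left out, the last holds). Time passes only in rows, so rows that repeat a pose let the fingers close, or fill a call up. It gives the time, the measured TCP pose, the force, the opening and the grip force at its end, in the units of the state.
- sensors.get_obs(): the state, without advancing time (a new reading comes with each control period).
- optics.camera(name): name is "scene" or "top" or "wrist"; returns the picture (384x512x3 uint8, red, green, blue); there is no depth.
- optics.camera_params(name): a dict with "fx", "fy", "cx", "cy" (pixels), "eye" and "attitude" of the camera in the world. Camera axes: x right, y down, z forward; pixel columns grow to the right and rows downward; lengths in m; the calibration is good to about 2 mm. The wrist camera is an equidistant fisheye: a pixel r from the principal point sees the ray r / f radians off the axis. A picture is of the moment at which its call begins: read the wrist's pose just before it. camera_params takes no time and is no camera call; for the wrist camera it gives the pose at the moment of the call.
- robot.sign_off(): hands the job in; it is judged then, once.
The state is a dict: "t": time; "qpos": joint angles; "joint_velocities": joint speeds; "effort": joint torques, N m; "tool_pos": TCP position; "eef_rot": TCP orientation; "ft_force": force on the tool from outside, world axes, zero at the start; "torque": the same for the moment, N m; "finger_gap": finger opening in m; "gripper_force": force on a finger pad.
Only numpy, scipy, OpenCV 4.12 (cv2) and the standard library are available. Lean on these libraries where they do the work, as an engineer would, in place of code of your own. Each camera call takes 0.05 s, during which the arm holds its last target. There are 200 camera calls.

## Task

On the routing jig the grey template is still propped up on its spring catch at one end: press that end down until it snaps in and the template lies flat on the rail. Then take hold of the upright hardwood setting block that stands through the template's window and is stuck in the mortise, rock it from side to side along the rail, leaning it clearly both ways, swing after swing while drawing it gently up a little at a time and never yanking it, until it comes free. Finish while still holding it in the gripper, upright and still, just above the window with its foot one to three centimetres clear of the template and touching nothing, the template still flat, and leave everything else on the bench where it is.

Things in the scene. Friction and masses are not known exactly. Their poses are not given: they have to be found in the camera images.
- jig: fixed routing jig on the bench, turned by up to 0.4 rad: plywood base board 280 x 460 x 18 mm carrying a pine rail 95 x 420 x 45 mm, top face 63 mm above the bench. Origin on the bench below the mortise's middle; z up, x across the rail away from the robot, y along the rail. Toggle clamps hold the rail ends at y = -192 and 185 mm, up to 55 mm above the rail top
- mortise (a point): middle of the mortise's mouth, in the rail's top face (63 mm above the bench), axes as the jig's. The mortise is 14 mm wide (x), 33 mm long (y), 30 mm deep; a springy wall pinches the block across x with about 20 N, along y there are 5 mm of play
- catch_tip (a point): tip of the sloped steel spring catch, 107 mm from the mortise towards the jig's -y and 12.5 mm above the rail top. Behind it (y = -126 to -165 mm) is its aluminium housing, 31 mm above the rail top
- end_stop (a point): top middle of the dark wooden end stop that the template's other end butts against, 121 mm from the mortise towards +y, 16 mm above the rail top, 22 mm long. Dark guides either side of the rail at y = 20 to 115 mm stand 14 mm above the rail top
- template: loose grey plate 95 x 220 x 10 mm with a window 22 x 48 mm in its middle; origin at the centre of its underside, y along its length, z through it. Its -y end starts on the catch, about 20 mm too high; a push of 8 to 20 N straight down near that end snaps it under the catch, which then keeps it flat, its top 10 mm above the rail top
- template_catch_end (a point): point on the template's top face, on its middle line, 70 mm from the centre towards the catch: a good place to press
- template_stop_end (a point): point on the template's top face, on its middle line, 70 mm from the centre towards the end stop
- block: loose dark hardwood setting block upright in the mortise, 14 (x) x 28 (y) x 95 mm tall, 40 g; origin at the centre of its foot, 27 to 30 mm below the rail top at the start, z up. Pulled straight it sticks with 20 to 30 N; while rocked about x (top along y) it rises easily. Fully in it can lean 0.15 rad each way, turning about the middle of the depth still in the mortise
- block_foot (a point): centre of the block's foot (its origin)
- block_top (a point): centre of the block's top face, 95 mm above its foot
- spare_block: spare hardwood packing block, 24 x 110 x 18 mm, lying on the base board on the robot's side of the rail, long axis y; origin at the centre of its underside. Leave alone
- pencil: pencil, 150 mm long, 8 mm thick, lying on the base board on the robot's side of the rail, along its y axis; origin at the centre of its underside. Leave alone
- chisel: bench chisel 250 mm long with a turned wooden handle (29 mm thick), lying on the base board on the robot's side of the rail, along its y axis; origin under its middle. Leave alone
- mallet: joiner's wooden mallet, head 85 x 130 x 62 mm, handle along its y axis, lying on the bench left of the jig; origin on the bench under the handle, 150 mm from the head's centre. Leave alone
- glue_bottle: white glue bottle with an orange nozzle, 64 mm across, 190 mm tall, standing on the bench; origin at the centre of its underside. Leave alone
- try_square: try square lying on the bench, dark wooden stock 22 x 130 x 16 mm (along its y, origin under its centre) and steel blade 200 mm towards its +x. Leave alone
- tape_measure: tape measure in a case 70 x 36 x 66 mm, standing on the bench; origin at the centre of its underside. Leave alone

How it is judged:
By the outcome, as a careful person would: the job done as asked, in the order asked, and still so for the second after the job is handed in, while the arm keeps its last pose, push and grip.
It also fails if it takes over 51 s, if anything falls off the work surface, if the arm or the gripper's body presses on something with over 40 N, if the wrist force passes 120 N, or if a joint passes its speed limit or range.

## Working session

There is one attempt and no reset: what is moved stays moved. The work goes in short steps, Python scripts to look and compute and a tool call to move; the robot and the scene stay as the last step left them, time stands still between calls to the robot, and variables do not carry over. Pictures are saved under pics/ and viewed, at most 10 in all, crops included, and the job is handed in when it is done.

Besides the shell and the picture viewer there is one more tool, called after "Emit:" as a command line: name --pt "numbers of a row" for each row, then --argument value for the rest. jog_arm: Moves the arm, as the interface text tells. Its arguments: {"type":"object","properties":{"jaw":{"type":"array"},"dp":{"type":"array"},"roll":{"type":"array"},"squeeze":{"type":"number"}},"required":["jaw","dp","roll"]}

```bash
mkdir -p pics; ls; python3 - <<'E'
from cell import sensors, optics, robot
import cv2
o=sensors.get_obs();print(o, robot.grip_point_offset)
for n in("scene","top"):
    print(n,optics.camera_params(n)); cv2.imwrite(f"pics/{n}0.png",optics.camera(n)[:,:,::-1])
E
```

```text
pics
{'t': 0.0, 'qpos': array([ 1.36652123,  0.50837405, -0.23754531,  1.5011116 ,  0.12567123,
        1.14886214, -0.15479178]), 'joint_velocities': array([-0.00078244, -0.00033921,  0.00024769, -0.0001627 , -0.00131656,
       -0.00103029, -0.00102879]), 'effort': array([ 6.91760488e-04, -6.20595574e+01, -2.18713358e+00, -2.49647534e+01,
        1.24988408e-02,  1.20161366e-02, -1.27090411e-05]), 'tool_pos': array([ 0.19032873, -0.59481012,  0.23041519]), 'eef_rot': array([ 9.88026244e-01,  1.54283371e-01, -1.29549614e-04, -8.74904667e-04]), 'ft_force': array([-1.21970435, -0.43159654,  1.02560284]), 'torque': array([ 0.00162858,  0.04796003, -0.00200933]), 'gripper_force': 0.0, 'finger_gap': 0.08531823950142021} 0.0187
scene {'fx': 370.62618802745624, 'fy': 370.62618802745624, 'cx': 262.1076200828243, 'cy': 190.9169351201841, 'eye': array([1.51171755, 0.29595797, 1.00216396]), 'attitude': array([ 0.56440573,  0.71053646, -0.33386944, -0.25517703])}
top {'fx': 357.07357714808984, 'fy': 357.07357714808984, 'cx': 261.1508270624613, 'cy': 191.680007985014, 'eye': array([0.24370892, 0.01626333, 1.29474226]), 'attitude': array([ 0.7395603 , -0.66479045,  0.07028748, -0.07851047])}
```

View pics/scene0.png

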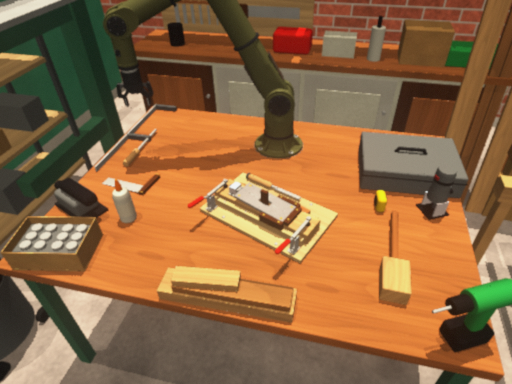

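View pics/top0.png

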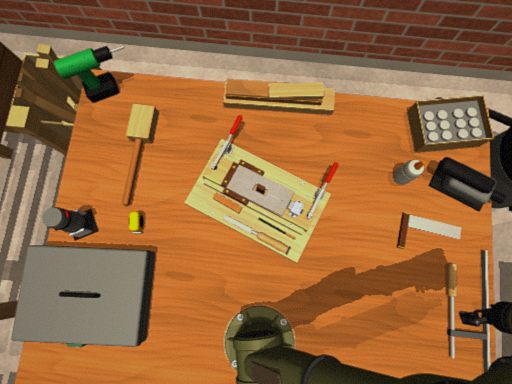

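The scene picture shows the jig in the middle (about 200–335, 175–255). The top picture shows it at about 185–330, 140–260, with the block near (261,188), the catch housing at (296,208) and the template between them. I'll enlarge both.

```bash
python3 - <<'E'
import cv2,numpy as np
a=cv2.imread("pics/top0.png")[140:260,180:340];b=cv2.imread("pics/scene0.png")[165:255,190:340]
a=cv2.resize(a,None,fx=4,fy=4,interpolation=cv2.INTER_CUBIC)[:,:]
cv2.imwrite("pics/a.png",cv2.resize(cv2.imread("pics/top0.png")[140:260,180:340],(800,600),interpolation=cv2.INTER_CUBIC))
cv2.imwrite("pics/b.png",cv2.resize(b,(800,480),interpolation=cv2.INTER_CUBIC))
E
```

```text
(no output)
```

View pics/a.png

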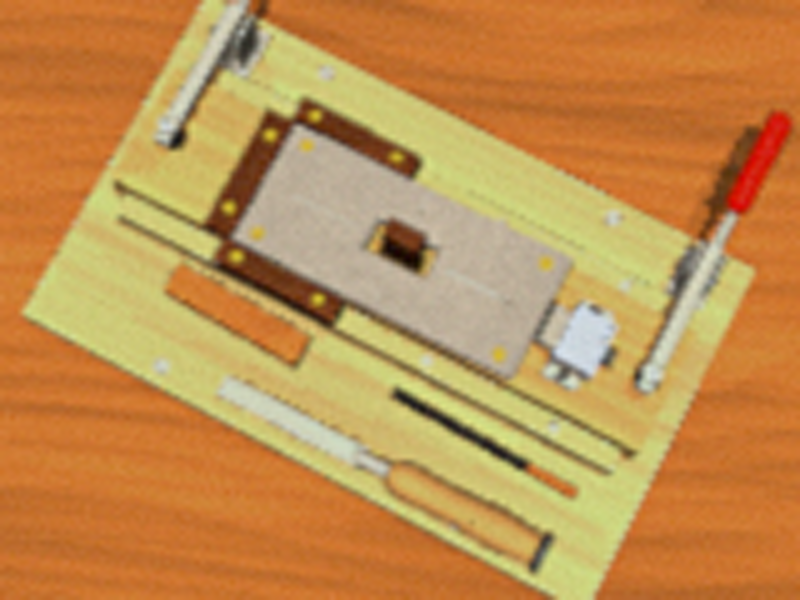

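View pics/b.png

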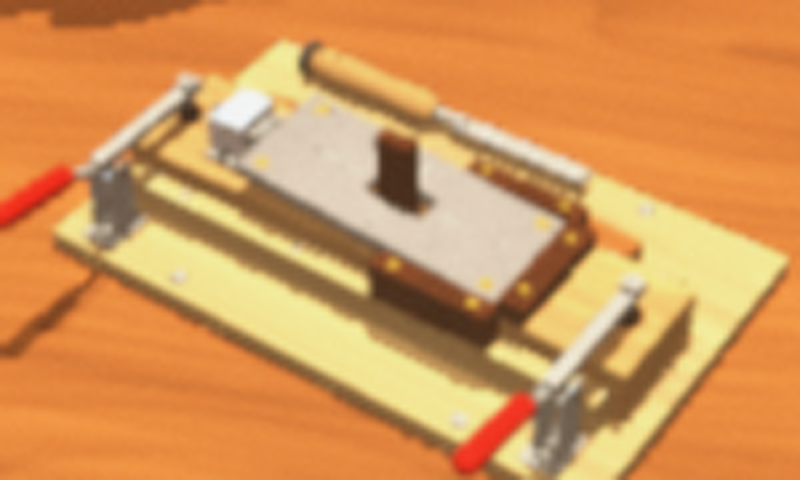

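The top crop shows the block's top at about (405,237) and the template's corners at (295,125), (573,262), (512,378) and (232,232). The catch housing is at (585,340), so -y points right in the image. The scene crop shows the block's top at (397,137), the catch end at left and the housing at (240,120). Next I measure the yaw and triangulate.

```bash
cat > h.py <<'E'
import numpy as np,cv2
from scipy.spatial.transform import Rotation as R
from cell import sensors, optics, robot
def ray(P,u,v,fish=False):
    d=np.array([(u-P['cx'])/P['fx'],(v-P['cy'])/P['fy'],1.])
    if fish:
        r=np.hypot(d[0],d[1]); d=np.array([d[0]/r*np.sin(r),d[1]/r*np.sin(r),np.cos(r)]) if r>0 else d
    return P['eye'],R.from_quat(P['attitude']).apply(d/np.linalg.norm(d))
def plane(r,z): return r[0]+r[1]*(z-r[0][2])/r[1][2]
def tri(rs):
    A=[np.eye(3)-np.outer(d,d) for _,d in rs]
    p=np.linalg.solve(sum(A),sum(a@e for a,(e,_) in zip(A,rs)))
    return p,[np.linalg.norm(a@(p-e)) for a,(e,_) in zip(A,rs)]
E
python3 - <<'E'
from h import *
T,S=optics.camera_params('top'),optics.camera_params('scene')
t=lambda x,y:ray(T,180+(x+.5)/5-.5,140+(y+.5)/5-.5)
k=150/800
s=lambda x,y:ray(S,190+(x+.5)*k-.5,165+(y+.5)*k-.5)
def show(n,a,b):
    p,e=tri([t(*a),s(*b)]);print(n,p.round(4),np.round(e,4))
show('blocktop',(406,234),(397,137))
show('screw -x-y',(498,355),(322,108)); show('screw +x-y',(546,263),(262,161))
show('screw +x+y',(307,146),(487,284)); show('screw -x+y',(258,233),(541,222))
show('housing',(586,340),(241,107))
# board corners on z=.018
c=[plane(t(*q),.018)[:2] for q in[(22,312),(752,268),(212,0)]]
print(c)
img=cv2.imread('pics/top0.png');h=cv2.cvtColor(img,cv2.COLOR_BGR2HSV)[130:270,175:345]
m=((h[...,0]>22)&(h[...,0]<34)&(h[...,1]>60)).astype('u1');m=cv2.morphologyEx(m,cv2.MORPH_OPEN,np.ones((3,3)))
ct=max(cv2.findContours(m,0,2)[0],key=cv2.contourArea)
b=cv2.boxPoints(cv2.minAreaRect(ct))+[175,130]
w=np.array([plane(ray(T,*q),.018) for q in b]);print(w.round(4))
for i in range(4):
    d=w[(i+1)%4]-w[i];print(np.linalg.norm(d[:2]),np.arctan2(d[1],d[0]))
E
```

```text
blocktop [0.5094 0.0484 0.1295] [0.0021 0.0021]
screw -x-y [ 0.4414 -0.0231  0.088 ] [0.001 0.001]
screw +x-y [ 0.5086 -0.0495  0.0888] [0.0014 0.0014]
screw +x+y [0.5789 0.1263 0.0722] [0.0018 0.0018]
screw -x+y [0.5121 0.152  0.0736] [0.0008 0.0008]
housing [ 0.4572 -0.0808  0.0915] [0.002 0.002]
[array([0.4478535 , 0.32062323]), array([ 0.53680793, -0.20482956]), array([0.70000174, 0.21418631])]
[[ 0.3687  0.1437  0.018 ]
 [ 0.5048  0.0952  0.018 ]
 [ 0.4087 -0.1566  0.018 ]
 [ 0.2773 -0.104   0.018 ]]
0.14440336593416114 -0.34214840803206736
0.2695490414084291 -1.935089240001817
0.14160009061113388 2.7604580377927244
0.26398161020663075 1.2170647699612993
```

Emit:
jog_arm --jaw '[-1,-1,-1,-1,-1,-1,-1,-1]' --pt "45.7 -46.3 3" --pt "45.7 -46.3 3" --pt "45.7 -46.3 3" --pt "45.7 -46.3 3" --pt "45.7 -46.3 3" --pt "45.7 -46.3 3" --pt "45.7 -46.3 3" --pt "45.7 -46.3 3" --roll '[-0.88,-0.88,-0.88,-0.88,-0.88,-0.88,-0.88,-0.88]'

```text
t: 0.77
tool_pos: [0.3412, -0.2963, 0.2157]
eef_rot: [0.826, 0.564, -0.0, -0.0]
ft_force: [2.0, -0.3, 0.6]
finger_gap: 0.0001
gripper_force: 0.0
```

Emit:
jog_arm --jaw '[-1,-1,-1,-1,-1,-1,-1,-1]' --pt "4 0.4 0" --pt "8 0.8 0" --pt "12 1.2 0" --pt "16 1.6 0" --pt "20 2 1" --pt "24 2.4 2" --pt "28 2.8 3" --pt "31.6 3 4" --roll '[0.007,0.007,0.007,0.007,0.007,0.007,0.007,0.007]'

```text
t: 1.43
tool_pos: [0.4873, -0.0138, 0.1754]
eef_rot: [0.83, 0.558, 0.0, 0.0]
ft_force: [-0.1, 0.1, 0.7]
finger_gap: 0.0002
gripper_force: 0.0
```

```bash
python3 - <<'E'
from h import *
o=sensors.get_obs();print(o['tool_pos'],o['ft_force']);P=optics.camera_params('wrist');print(P)
np.save('w1.npy',P,allow_pickle=True)
cv2.imwrite("pics/w1s.png",optics.camera('wrist')[:,:,::-1])
cv2.imwrite("pics/w1.png",cv2.resize(cv2.imread("pics/w1s.png"),(768,576),interpolation=cv2.INTER_CUBIC))
E
```

```text
[ 0.48725082 -0.01375108  0.17544303] [-0.12253519  0.0951551   0.66017151]
{'fx': 297.3186396354542, 'fy': 297.3186396354542, 'cx': 254.26196843266135, 'cy': 190.85463755533164, 'eye': array([0.51241984, 0.04774613, 0.31745436]), 'attitude': array([ 0.97260971, -0.19116918, -0.02558592,  0.12973073])}
```

View pics/w1.png

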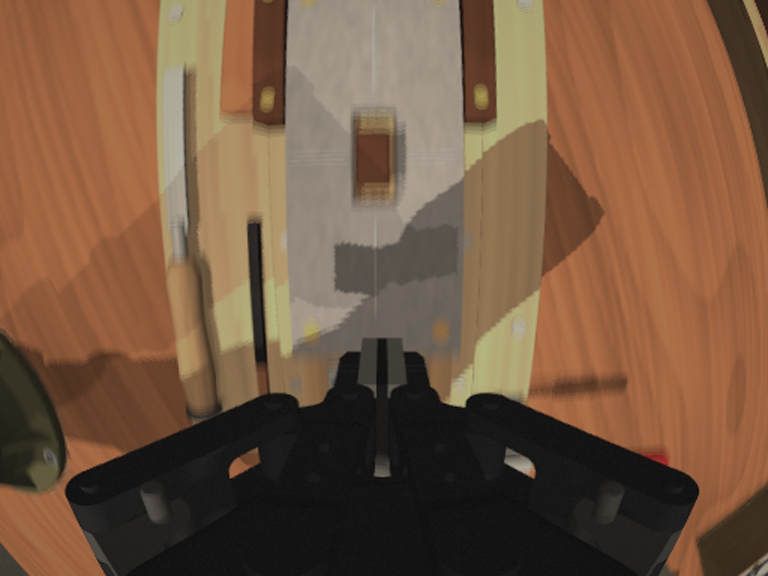

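The wrist view shows the jig aligned with the tool. The block's top is at about (375,157), the window spans (354–397, 110–204), and the template's scribed middle line runs from (373,30) to (376,310). The finger tips are right of that line by parallax only.

```bash
python3 - <<'E'
from h import *
P=np.load('w1.npy',allow_pickle=True).item()
w=lambda x,y:ray(P,(x+.5)/1.5-.5,(y+.5)/1.5-.5,True)
T,S=optics.camera_params('top'),optics.camera_params('scene')
t=ray(T,180+406.5/5-.5,140+234.5/5-.5);s=ray(S,190+397.5*.1875-.5,165+137.5*.1875-.5)
p,e=tri([w(375,157),t,s]);print('block',p,e, plane(w(375,157),.13))
a,b=plane(w(373,30),.075),plane(w(376,310),.086);d=a-b;print(a,b,'yaw',np.arctan2(-d[0],d[1]))
print('win',plane(w(375.5,157),.08),'cross',plane(w(374.5,158),.08))
for q in[(311,329),(441,329)]:print(plane(w(*q),.088))
c,s_=np.cos(.382),np.sin(.382)
for z in[(287,157),(463,157)]:print('edge',plane(w(*z),.08))
E
```

```text
block [0.5105159  0.05009904 0.1303153 ] [np.float64(0.0032666984230710176), np.float64(0.00383253451188235), np.float64(0.0007739763757975075)] [0.51163172 0.05317908 0.13      ]
[0.53746321 0.12142554 0.075     ] [ 0.48070702 -0.02155931  0.086     ] yaw -0.37786432714141865
win [0.51166431 0.05452813 0.08      ] cross [0.51097647 0.05423543 0.08      ]
[ 0.44335576 -0.01768166  0.088     ]
[ 0.50993938 -0.04483732  0.088     ]
edge [0.46835931 0.07335254 0.08      ]
edge [0.55490971 0.03766283 0.08      ]
```

Emit:
jog_arm --jaw '[-1,-1,-1,-1,-1,-1,-1,-1]' --pt "0 0 3" --pt "0 0 6" --pt "0 0 8.2" --pt "0 0 8.6" --pt "0 0 9" --pt "0 0 9.3" --pt "0 0 9.6" --pt "0 0 9.6" --roll '[0,0,0,0,0,0,0,0]'

```text
t: 2.15
tool_pos: [0.4865, -0.0164, 0.0804]
eef_rot: [0.83, 0.557, 0.0, 0.0]
ft_force: [0.4, 0.2, -0.2]
finger_gap: 0.0003
gripper_force: 0.0
```

Emit:
jog_arm --jaw '[-1,-1,-1,-1,-1,-1,-1,-1]' --pt "0 0 0.1" --pt "0 0 0.2" --pt "0 0 0.3" --pt "0 0 0.4" --pt "0 0 0.5" --pt "0 0 0.6" --pt "0 0 0.7" --pt "0 0 0.7" --roll '[0,0,0,0,0,0,0,0]'

```text
t: 2.82
tool_pos: [0.4866, -0.0158, 0.0731]
eef_rot: [0.83, 0.558, 0.0, 0.0]
ft_force: [-2.1, -0.5, 5.2]
finger_gap: -0.0002
gripper_force: 2.6
```

Emit:
jog_arm --jaw '[-1,-1,-1,-1,-1,-1,-1,-1]' --pt "0 0 0.1" --pt "0 0 0.2" --pt "0 0 0.3" --pt "0 0 0.4" --pt "0 0 0.4" --pt "0 0 0.4" --pt "0 0 0.4" --pt "0 0 0.4" --roll '[0,0,0,0,0,0,0,0]'

```text
t: 3.48
tool_pos: [0.4868, -0.0159, 0.0728]
eef_rot: [0.83, 0.558, 0.001, 0.002]
ft_force: [-14.7, -1.6, 55.1]
finger_gap: 0.0001
gripper_force: 27.7
```

Emit:
jog_arm --jaw '[-1,-1,-1,0,1,1,1,1]' --pt "0 0 -1" --pt "0 0 -4" --pt "0 0 -8" --pt "0 0 -10" --pt "3 -0.1 -10" --pt "6 -0.2 -10" --pt "7.2 -0.3 -10" --pt "7.2 -0.3 -10" --roll '[0,0,0,0,0,0,0,0]'

```text
t: 4.15
tool_pos: [0.5116, 0.0556, 0.1691]
eef_rot: [0.829, 0.56, 0.001, -0.001]
ft_force: [0.3, -0.4, 0.6]
finger_gap: 0.0606
gripper_force: 0.0
```

```bash
python3 - <<'E'
from h import *
for i in range(1):
  o=sensors.get_obs();print(o['tool_pos'],o['eef_rot'],o['ft_force'],o['finger_gap'])
for n in('wrist','scene','top'):
  np.save(n+'2.npy',optics.camera_params(n),allow_pickle=True);cv2.imwrite(f"pics/{n}2.png",optics.camera(n)[:,:,::-1])
a=cv2.imread('pics/wrist2.png')[60:384,80:432]
b=cv2.imread('pics/scene2.png')[160:260,190:340]
a=cv2.resize(a,(398,366));A=np.zeros((600,800,3),'u1')
A[:300,:450]=cv2.resize(b,(450,300),interpolation=2)
w=cv2.imread('pics/wrist2.png')[150:384,140:372]
A[300:,450-0:750]=cv2.resize(w,(300,300),interpolation=2)
A[300:,:400]=cv2.resize(cv2.imread('pics/wrist2.png'),(400,300))
cv2.imwrite('pics/c.png',A)
E
```

```text
[0.51161428 0.05557785 0.1691481 ] [ 8.28821942e-01  5.59510652e-01  1.24969523e-03 -6.75859761e-04] [ 0.33656601 -0.38319058  0.63009196] 0.060567081572481765
```

View pics/c.png

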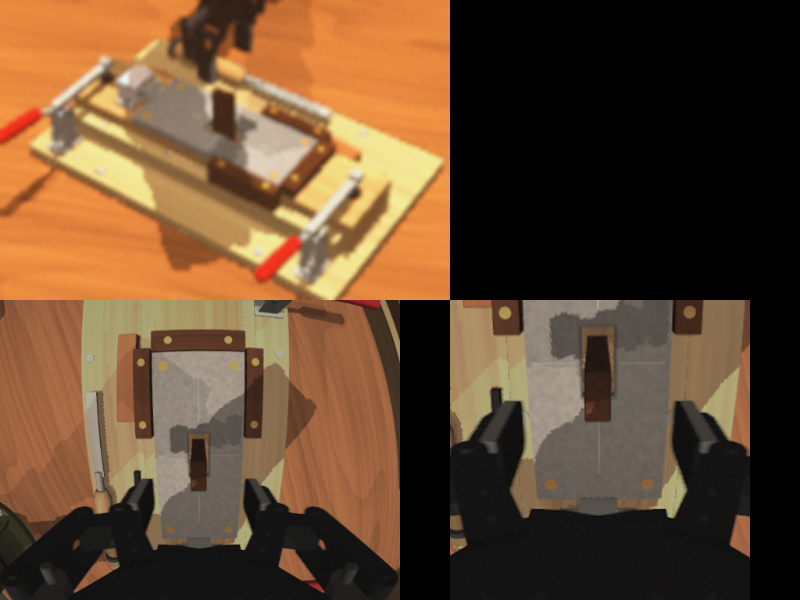

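The wrist view shows the block between the open fingers, its top's lower edge at panel (597,421), and the window spanning (583–614, 326–398). The template looks flat. Next: cast those points and find the upper edge of the block's top.

```bash
python3 - <<'E'
from h import *
P=np.load('wrist2.npy',allow_pickle=True).item()
im=cv2.imread('pics/wrist2.png')
f=lambda X,Y:(140+(X-450+.5)/300*232-.5,150+(Y-300+.5)/300*234-.5)
u,_=f(597,0);print(im[165:255:2,int(u)].tolist())
M=lambda p:((p[0]-.511)*.929-(p[1]-.0525)*.37,(p[0]-.511)*.37+(p[1]-.0525)*.929)
for n,q,z in[('lower',(597.5,421),.13),('left',(585,405),.13),('right',(610,405),.13),('wtop',(597,327),.073),('wbot',(597,398),.073),('cross',(598,363),.073),('lin-',(599,470),.073)]:
    p=plane(ray(P,*f(*q),True),z);print(n,p.round(4),np.round(M(p),4))
p=sensors.get_obs()['tool_pos'];print(p,M(p))
E
```

```text
[[73, 80, 87], [72, 79, 85], [67, 74, 79], [57, 78, 99], [55, 79, 105], [55, 80, 106], [43, 63, 84], [15, 22, 33], [17, 22, 33], [18, 20, 34], [19, 23, 35], [18, 24, 35], [17, 21, 34], [17, 23, 34], [19, 22, 34], [16, 21, 33], [20, 25, 35], [16, 22, 34], [17, 22, 34], [17, 22, 34], [19, 25, 36], [23, 31, 48], [23, 31, 49], [23, 32, 50], [23, 33, 51], [26, 34, 52], [24, 32, 50], [23, 32, 50], [22, 32, 51], [26, 34, 53], [24, 32, 53], [25, 34, 54], [25, 34, 52], [26, 36, 58], [29, 40, 63], [29, 40, 65], [30, 42, 67], [29, 42, 67], [29, 40, 65], [27, 38, 62], [74, 82, 91], [90, 99, 106], [91, 100, 108], [91, 99, 107], [90, 99, 107]]
lower [0.504  0.0373 0.13  ] [-0.0009 -0.0167]
left [0.5015 0.0481 0.13  ] [-0.0072 -0.0076]
right [0.5133 0.0434 0.13  ] [ 0.0055 -0.0076]
wtop [0.5181 0.0732 0.073 ] [-0.0011  0.0219]
wbot [0.4999 0.0283 0.073 ] [-0.0013 -0.0266]
cross [0.5097 0.0508 0.073 ] [-0.0006 -0.002 ]
lin- [ 0.4798 -0.0254  0.073 ] [-0.0002 -0.0839]
[0.51032781 0.05089958 0.16837688] (np.float64(-3.230715928443197e-05), np.float64(-0.0017355041943323984))
```

Emit:
jog_arm --jaw '[1,1,1,1,-1,-1,-1,-1]' --pt "-0.1 -0.1 3" --pt "-0.1 -0.1 6" --pt "-0.1 -0.1 7.8" --pt "-0.1 -0.1 7.8" --pt "-0.1 -0.1 7.8" --pt "-0.1 -0.1 7.8" --pt "-0.1 -0.1 7.8" --pt "-0.1 -0.1 7.8" --roll '[0,0,0,0,0,0,0,0]' --squeeze 30

```text
t: 4.97
tool_pos: [0.5104, 0.0511, 0.0922]
eef_rot: [0.83, 0.557, 0.001, 0.001]
ft_force: [0.9, 0.3, -0.2]
finger_gap: 0.0382
gripper_force: 0.0
```

Emit:
jog_arm --jaw '[-1,-1,-1,-1,-1,-1,-1,-1]' --pt "0 0 0" --pt "0 0 0" --pt "0 0 0" --pt "0 0 0" --pt "0 0 0" --pt "0 0 0" --pt "0 0 0" --pt "0 0 0" --roll '[0,0,0,0,0,0,0,0]'

```text
t: 5.63
tool_pos: [0.5095, 0.0513, 0.0916]
eef_rot: [0.83, 0.558, 0.0, 0.0]
ft_force: [-1.7, -0.2, 6.3]
finger_gap: 0.0138
gripper_force: 31.9
```

Emit:
jog_arm --jaw '[-1,-1,-1,-1,-1,-1,-1,-1]' --pt "0.3 0 0" --pt "0.6 0 0" --pt "0.8 0 0" --pt "0.8 0 0" --pt "0.4 0 0" --pt "0 0 0" --pt "-0.4 0 0" --pt "-0.8 0 0" --roll '[0,0,0,0,0,0,0,0]'

```text
t: 6.3
tool_pos: [0.508, 0.0474, 0.0916]
eef_rot: [0.829, 0.559, 0.003, -0.001]
ft_force: [3.9, 11.8, -0.8]
finger_gap: 0.0135
gripper_force: 31.0
```

Emit:
jog_arm --jaw '[-1,-1,-1,-1,-1,-1,-1,-1]' --pt "0 0 0" --pt "0 0 0" --pt "0.4 0 -0.05" --pt "0.8 0 -0.1" --pt "1.2 0 -0.15" --pt "1.6 0 -0.2" --pt "1.6 0 -0.2" --pt "1.6 0 -0.2" --roll '[0,0,0,0,0,0,0,0]'

```text
t: 6.97
tool_pos: [0.5111, 0.0556, 0.092]
eef_rot: [0.831, 0.557, -0.003, 0.001]
ft_force: [-1.5, -6.8, -4.4]
finger_gap: 0.0133
gripper_force: 31.0
```

Emit:
jog_arm --jaw '[-1,-1,-1,-1,-1,-1,-1,-1]' --pt "-0.5 0 0" --pt "-1 0 -0.05" --pt "-1.5 0 -0.1" --pt "-1.9 0 -0.15" --pt "-1.9 0 -0.15" --pt "-1.9 0 -0.15" --pt "-1.9 0 -0.15" --pt "-1.9 0 -0.15" --roll '[0,0,0,0,0,0,0,0]'

```text
t: 7.63
tool_pos: [0.5065, 0.044, 0.0947]
eef_rot: [0.83, 0.558, 0.002, -0.001]
ft_force: [2.7, 6.6, -6.2]
finger_gap: 0.0139
gripper_force: 30.3
```

Emit:
jog_arm --jaw '[-1,-1,-1,-1,-1,-1,-1,-1]' --pt "0.5 0 0" --pt "1 0 -0.05" --pt "1.5 0 -0.1" --pt "2.0 0 -0.15" --pt "2.2 0 -0.2" --pt "2.2 0 -0.2" --pt "2.2 0 -0.2" --pt "2.2 0 -0.2" --roll '[0,0,0,0,0,0,0,0]'

```text
t: 8.3
tool_pos: [0.5121, 0.0581, 0.0954]
eef_rot: [0.831, 0.557, -0.003, 0.001]
ft_force: [-0.8, -5.9, -6.2]
finger_gap: 0.0137
gripper_force: 30.7
```

Emit:
jog_arm --jaw '[-1,-1,-1,-1,-1,-1,-1,-1]' --pt "-0.5 0 0" --pt "-1 0 -0.05" --pt "-1.5 0 -0.1" --pt "-2.0 0 -0.15" --pt "-2.2 0 -0.2" --pt "-2.2 0 -0.2" --pt "-2.2 0 -0.2" --pt "-2.2 0 -0.2" --roll '[0,0,0,0,0,0,0,0]'

```text
t: 8.97
tool_pos: [0.5062, 0.0431, 0.0985]
eef_rot: [0.83, 0.558, 0.002, -0.001]
ft_force: [2.8, 6.1, -7.7]
finger_gap: 0.0139
gripper_force: 30.1
```

Emit:
jog_arm --jaw '[-1,-1,-1,-1,-1,-1,-1,-1]' --pt "0.5 0 0" --pt "1 0 -0.05" --pt "1.5 0 -0.1" --pt "2.0 0 -0.15" --pt "2.2 0 -0.2" --pt "2.2 0 -0.2" --pt "2.2 0 -0.2" --pt "2.2 0 -0.2" --roll '[0,0,0,0,0,0,0,0]'

```text
t: 9.63
tool_pos: [0.5122, 0.0584, 0.0995]
eef_rot: [0.831, 0.557, -0.003, 0.001]
ft_force: [-0.7, -5.4, -6.8]
finger_gap: 0.0131
gripper_force: 30.1
```

Emit:
jog_arm --jaw '[-1,-1,-1,-1,-1,-1,-1,-1]' --pt "-0.5 0 0" --pt "-1 0 -0.05" --pt "-1.5 0 -0.1" --pt "-2.0 0 -0.15" --pt "-2.2 0 -0.2" --pt "-2.2 0 -0.2" --pt "-2.2 0 -0.2" --pt "-2.2 0 -0.2" --roll '[0,0,0,0,0,0,0,0]'

```text
t: 10.3
tool_pos: [0.5061, 0.0431, 0.1027]
eef_rot: [0.83, 0.558, 0.002, -0.001]
ft_force: [2.4, 4.3, -7.9]
finger_gap: 0.0132
gripper_force: 30.0
```

```bash
python3 - <<'E'
from h import *
for n in('wrist','scene'): cv2.imwrite(f"pics/{n}3.png",optics.camera(n)[:,:,::-1])
A=np.zeros((400,800,3),'u1')
A[:,:400]=cv2.resize(cv2.imread('pics/scene3.png')[165:225,240:300],(400,400),interpolation=2)
A[:,400:]=cv2.resize(cv2.imread('pics/wrist3.png')[180:330,180:330],(400,400),interpolation=2)
cv2.imwrite('pics/d.png',A)
E
```

```text
(no output)
```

View pics/d.png

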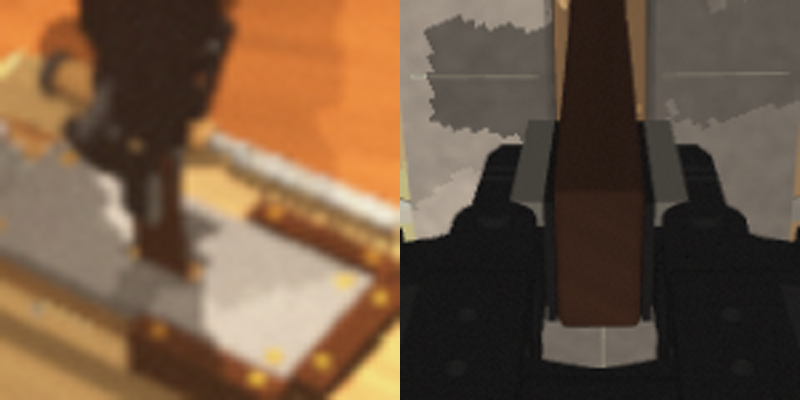

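The wrist panel shows the block held between the pads, its top face spanning rows 190–325 and columns 555–645, leaning. The scene panel shows the block rising out of the window. I check for slip by solving the top's height from those two rows.

```bash
python3 - <<'E'
from h import *
from scipy.optimize import fsolve
P=optics.camera_params('wrist');o=sensors.get_obs();tp=o['tool_pos']
f=lambda X,Y:(180+(X-400+.5)/400*150-.5,180+(Y+.5)/400*150-.5)
ey=np.array([.37,.929,0])
def hit(q):
    e,d=ray(P,*f(*q),True); n=np.array([.929,-.37,0]); return e+d*((tp-e)@n)/(d@n) # ill-cond if ray in plane
# work in (y,z) plane
def yz(q):
    e,d=ray(P,*f(*q),True); return np.array([(e-tp)@ey,e[2]-tp[2]]),np.array([d@ey,d[2]])
(e1,d1),(e2,d2)=yz((600,190)),yz((600,325))
for th in(-.2,-.15,-.1,-.05,0,.1):   # lean about x; edge vector from -y to +y edge
    v=.028*np.array([np.cos(th),np.sin(th)])
    s=np.linalg.solve(np.c_[d1,-d2],e2+v-e1); a=e1+d1*s[0]; c=a-v/2; print(th,'top centre rel TCP y,z',c.round(4))
print(tp)
E
```

```text
-0.2 top centre rel TCP y,z [-0.0149  0.011 ]
-0.15 top centre rel TCP y,z [-0.0133  0.0136]
-0.1 top centre rel TCP y,z [-0.0116  0.0165]
-0.05 top centre rel TCP y,z [-0.0097  0.0197]
0 top centre rel TCP y,z [-0.0076  0.0232]
0.1 top centre rel TCP y,z [-0.0029  0.0312]
[0.50613564 0.04309053 0.10266778]
```

Emit:
jog_arm --jaw '[-1,-1,-1,-1,-1,-1,-1,-1]' --pt "0.5 0 0" --pt "1 0 -0.05" --pt "1.5 0 -0.1" --pt "2.0 0 -0.15" --pt "2.2 0 -0.2" --pt "2.2 0 -0.2" --pt "2.2 0 -0.2" --pt "2.2 0 -0.2" --roll '[0,0,0,0,0,0,0,0]' --squeeze 55

```text
t: 11.07
tool_pos: [0.5115, 0.0568, 0.1034]
eef_rot: [0.831, 0.556, -0.004, 0.001]
ft_force: [-2.3, -9.9, -6.6]
finger_gap: 0.0131
gripper_force: 55.6
```

Emit:
jog_arm --jaw '[-1,-1,-1,-1,-1,-1,-1,-1]' --pt "-0.5 0 0" --pt "-1 0 -0.05" --pt "-1.5 0 -0.1" --pt "-2.0 0 -0.15" --pt "-2.2 0 -0.2" --pt "-2.2 0 -0.2" --pt "-2.2 0 -0.2" --pt "-2.2 0 -0.2" --roll '[0,0,0,0,0,0,0,0]'

```text
t: 11.73
tool_pos: [0.5066, 0.0444, 0.1067]
eef_rot: [0.83, 0.558, 0.003, -0.001]
ft_force: [3.9, 7.0, -11.3]
finger_gap: 0.0132
gripper_force: 54.2
```

Emit:
jog_arm --jaw '[-1,-1,-1,-1,-1,-1,-1,-1]' --pt "0.6 0 0" --pt "1.2 0 -0.05" --pt "1.8 0 -0.1" --pt "2.4 0 -0.15" --pt "2.4 0 -0.2" --pt "2.4 0 -0.2" --pt "2.4 0 -0.2" --pt "2.4 0 -0.2" --roll '[0,0,0,0,0,0,0,0]'

```text
t: 12.4
tool_pos: [0.5127, 0.0598, 0.1074]
eef_rot: [0.831, 0.557, -0.003, 0.001]
ft_force: [-1.8, -7.6, -9.1]
finger_gap: 0.0133
gripper_force: 54.6
```

Emit:
jog_arm --jaw '[-1,-1,-1,-1,-1,-1,-1,-1]' --pt "-0.6 0 0" --pt "-1.2 0 -0.05" --pt "-1.8 0 -0.1" --pt "-2.4 0 -0.15" --pt "-2.5 0 -0.2" --pt "-2.5 0 -0.2" --pt "-2.5 0 -0.2" --pt "-2.5 0 -0.2" --roll '[0,0,0,0,0,0,0,0]'

```text
t: 13.07
tool_pos: [0.5062, 0.0433, 0.1109]
eef_rot: [0.83, 0.558, 0.003, -0.001]
ft_force: [2.6, 7.9, -11.5]
finger_gap: 0.0135
gripper_force: 54.5
```

Emit:
jog_arm --jaw '[-1,-1,-1,-1,-1,-1,-1,-1]' --pt "0.6 0 0" --pt "1.2 0 -0.05" --pt "1.8 0 -0.1" --pt "2.4 0 -0.15" --pt "2.6 0 -0.2" --pt "2.6 0 -0.2" --pt "2.6 0 -0.2" --pt "2.6 0 -0.2" --roll '[0,0,0,0,0,0,0,0]'

```text
t: 13.73
tool_pos: [0.5129, 0.0604, 0.1116]
eef_rot: [0.831, 0.557, -0.004, 0.001]
ft_force: [-1.7, -8.5, -7.4]
finger_gap: 0.0131
gripper_force: 54.5
```

Emit:
jog_arm --jaw '[-1,-1,-1,-1,-1,-1,-1,-1]' --pt "-0.6 0 0" --pt "-1.2 0 -0.05" --pt "-1.8 0 -0.1" --pt "-2.4 0 -0.15" --pt "-2.6 0 -0.2" --pt "-2.6 0 -0.2" --pt "-2.6 0 -0.2" --pt "-2.6 0 -0.2" --roll '[0,0,0,0,0,0,0,0]'

```text
t: 14.4
tool_pos: [0.5063, 0.0432, 0.115]
eef_rot: [0.83, 0.558, 0.003, -0.001]
ft_force: [1.6, 7.2, -9.6]
finger_gap: 0.0133
gripper_force: 54.3
```

Emit:
jog_arm --jaw '[-1,-1,-1,-1,-1,-1,-1,-1]' --pt "0.7 0 0" --pt "1.4 0 -0.05" --pt "2.1 0 -0.1" --pt "2.7 0 -0.15" --pt "2.8 0 -0.2" --pt "2.8 0 -0.2" --pt "2.8 0 -0.2" --pt "2.8 0 -0.2" --roll '[0,0,0,0,0,0,0,0]'

```text
t: 15.07
tool_pos: [0.5138, 0.0624, 0.1156]
eef_rot: [0.831, 0.557, -0.003, 0.001]
ft_force: [-2.3, -7.7, -8.0]
finger_gap: 0.0131
gripper_force: 54.5
```

Emit:
jog_arm --jaw '[-1,-1,-1,-1,-1,-1,-1,-1]' --pt "-0.7 0 0" --pt "-1.4 0 -0.05" --pt "-2.1 0 -0.1" --pt "-2.8 0 -0.15" --pt "-3.0 0 -0.2" --pt "-3.0 0 -0.2" --pt "-3.0 0 -0.2" --pt "-3.0 0 -0.2" --roll '[0,0,0,0,0,0,0,0]'

```text
t: 15.73
tool_pos: [0.5055, 0.0413, 0.1192]
eef_rot: [0.83, 0.558, 0.003, -0.001]
ft_force: [1.2, 6.4, -9.0]
finger_gap: 0.0131
gripper_force: 54.7
```

```bash
python3 - <<'E'
from h import *
for n in('wrist','scene'): cv2.imwrite(f"pics/{n}4.png",optics.camera(n)[:,:,::-1])
A=np.zeros((400,800,3),'u1')
A[:,:400]=cv2.resize(cv2.imread('pics/scene4.png')[165:225,240:300],(400,400),interpolation=2)
A[:,400:]=cv2.resize(cv2.imread('pics/wrist4.png')[180:330,180:330],(400,400),interpolation=2)
cv2.imwrite('pics/e.png',A)
E
```

```text
(no output)
```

View pics/e.png

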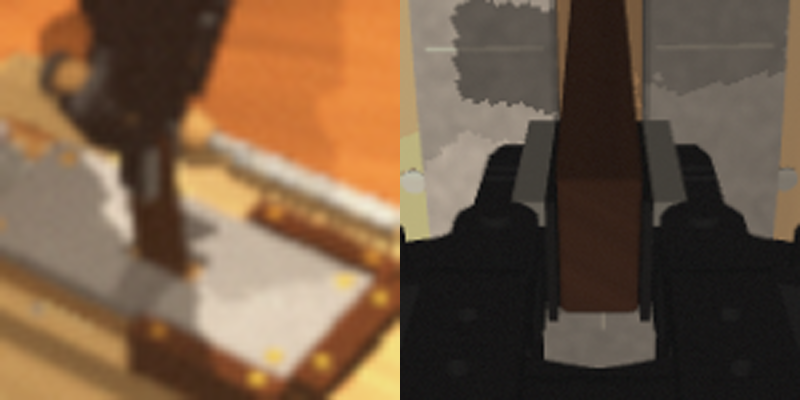

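The wrist panel now has the block's top face at rows 178–310, a little lower in the pads than before. I work out the slip.

```bash
python3 - <<'E'
from h import *
P=optics.camera_params('wrist');tp=sensors.get_obs()['tool_pos'];ey=np.array([.37,.929,0])
def yz(X,Y):
    e,d=ray(P,180+(X-399.5)/400*150-.5,180+(Y+.5)/400*150-.5,True); return np.array([(e-tp)@ey,e[2]-tp[2]]),np.array([d@ey,d[2]])
(e1,d1),(e2,d2)=yz(600,178),yz(600,310)
for th in(0,.1,.15):
    v=.028*np.array([np.cos(th),np.sin(th)]);s=np.linalg.solve(np.c_[d1,-d2],e2+v-e1);print(th,(e1+d1*s[0]-v/2).round(4))
print(tp)
E
```

```text
0 [-0.008   0.0178]
0.1 [-0.0034  0.0258]
0.15 [-0.0009  0.0302]
[0.50548114 0.04126134 0.11915189]
```

Emit:
jog_arm --jaw '[-1,-1,-1,-1,-1,-1,-1,-1]' --pt "0.7 0 0" --pt "1.4 0 -0.05" --pt "2.1 0 -0.1" --pt "2.8 0 -0.15" --pt "2.9 0 -0.2" --pt "2.9 0 -0.2" --pt "2.9 0 -0.2" --pt "2.9 0 -0.2" --roll '[0,0,0,0,0,0,0,0]' --squeeze 90

```text
t: 16.5
tool_pos: [0.5131, 0.0607, 0.1196]
eef_rot: [0.831, 0.557, -0.004, 0.001]
ft_force: [-3.5, -9.7, -5.2]
finger_gap: 0.0123
gripper_force: 88.9
```

Emit:
jog_arm --jaw '[-1,-1,-1,-1,-1,-1,-1,-1]' --pt "-0.7 0 0" --pt "-1.4 0 -0.05" --pt "-2.1 0 -0.1" --pt "-2.8 0 -0.15" --pt "-3.0 0 -0.2" --pt "-3.0 0 -0.2" --pt "-3.0 0 -0.2" --pt "-3.0 0 -0.2" --roll '[0,0,0,0,0,0,0,0]'

```text
t: 17.17
tool_pos: [0.5055, 0.0413, 0.1232]
eef_rot: [0.83, 0.558, 0.003, -0.001]
ft_force: [2.1, 9.2, -8.1]
finger_gap: 0.0127
gripper_force: 88.3
```

Emit:
jog_arm --jaw '[-1,-1,-1,-1,-1,-1,-1,-1]' --pt "0.7 0 0" --pt "1.4 0 -0.05" --pt "2.1 0 -0.1" --pt "2.8 0 -0.15" --pt "3.0 0 -0.2" --pt "3.0 0 -0.2" --pt "3.0 0 -0.2" --pt "3.0 0 -0.2" --roll '[0,0,0,0,0,0,0,0]'

```text
t: 17.83
tool_pos: [0.5134, 0.0615, 0.1238]
eef_rot: [0.831, 0.557, -0.003, 0.001]
ft_force: [-4.3, -7.6, -4.2]
finger_gap: 0.0127
gripper_force: 88.5
```

Emit:
jog_arm --jaw '[-1,-1,-1,-1,-1,-1,-1,-1]' --pt "-0.7 0 0" --pt "-1.4 0 -0.05" --pt "-2.1 0 -0.1" --pt "-2.8 0 -0.15" --pt "-3.0 0 -0.2" --pt "-3.0 0 -0.2" --pt "-3.0 0 -0.2" --pt "-3.0 0 -0.2" --roll '[0,0,0,0,0,0,0,0]'

```text
t: 18.5
tool_pos: [0.5057, 0.0401, 0.1278]
eef_rot: [0.83, 0.558, 0.003, -0.0]
ft_force: [1.4, 7.4, -2.4]
finger_gap: 0.0127
gripper_force: 88.6
```

Emit:
jog_arm --jaw '[-1,-1,-1,-1,-1,-1,-1,-1]' --pt "0.7 0 0" --pt "1.4 0 -0.05" --pt "2.1 0 -0.1" --pt "2.8 0 -0.15" --pt "3.0 0 -0.2" --pt "3.0 0 -0.2" --pt "3.0 0 -0.2" --pt "3.0 0 -0.2" --roll '[0,0,0,0,0,0,0,0]'

```text
t: 19.17
tool_pos: [0.5143, 0.0622, 0.1285]
eef_rot: [0.831, 0.557, -0.002, 0.001]
ft_force: [-3.4, -7.7, 6.3]
finger_gap: 0.0125
gripper_force: 90.6
```

Emit:
jog_arm --jaw '[-1,-1,-1,-1,-1,-1,-1,-1]' --pt "-0.7 0 0" --pt "-1.4 0 -0.05" --pt "-2.1 0 -0.1" --pt "-2.8 0 -0.15" --pt "-3.0 0 -0.2" --pt "-3.0 0 -0.2" --pt "-3.0 0 -0.2" --pt "-3.0 0 -0.2" --roll '[0,0,0,0,0,0,0,0]'

```text
t: 19.83
tool_pos: [0.5045, 0.0379, 0.1307]
eef_rot: [0.83, 0.558, 0.001, 0.0]
ft_force: [2.0, 3.0, -0.0]
finger_gap: 0.0126
gripper_force: 89.6
```

```bash
cat > tf.py <<'E'
# rows of the block's top face along the column through its middle
from h import *
im=optics.camera('wrist');P=optics.camera_params('wrist');tp=sensors.get_obs()['tool_pos'];ey=np.array([.37,.929,0])
cv2.imwrite('pics/wl.png',im[:,:,::-1])
c=im[225:315,250:258].astype(float).mean(1)[:,0];g=np.diff(cv2.GaussianBlur(c[:,None],(1,5),1)[:,0])
a=225+6+np.argmax(g[6:40])+.5; b=226+np.argmax(g[40:])+40-.5
b=225+40+np.argmax(np.abs(g[40:]))+.5
print('rows',a,b)
def yz(v):
    e,d=ray(P,254,v,True); return np.array([(e-tp)@ey,e[2]-tp[2]]),np.array([d@ey,d[2]])
(e1,d1),(e2,d2)=yz(a),yz(b)
for th in(-.15,-.1,0,.1,.15):
    v=.028*np.array([np.cos(th),np.sin(th)]);s=np.linalg.solve(np.c_[d1,-d2],e2+v-e1);r=e1+d1*s[0]-v/2
    print(th,r.round(4),'implied y',round(-th*(r[1]-.0187),4))
print(tp)
E
python3 tf.py; python3 - <<'E'
from h import *
im=cv2.imread('pics/wrist4.png')[...,::-1]
c=im[225:315,250:258].astype(float).mean(1)[:,0];print(c.round().astype(int).tolist())
E
```

```text
rows 247.5 299.5
-0.15 [-0.0102  0.016 ] implied y -0.0004
-0.1 [-0.0086  0.0188] implied y 0.0
0 [-0.0048  0.0253] implied y 0.0
0.1 [-0.0003  0.033 ] implied y -0.0014
0.15 [0.0022 0.0372] implied y -0.0028
[0.50444221 0.03784365 0.13069127]
[39, 39, 39, 39, 39, 39, 39, 39, 38, 39, 38, 38, 38, 38, 39, 38, 39, 38, 38, 39, 38, 40, 45, 49, 51, 52, 52, 52, 52, 52, 52, 53, 54, 53, 54, 53, 53, 52, 52, 52, 52, 52, 53, 53, 53, 54, 54, 55, 55, 54, 54, 55, 54, 55, 54, 54, 54, 54, 54, 54, 55, 56, 56, 57, 57, 56, 56, 56, 56, 55, 55, 56, 88, 114, 114, 114, 115, 113, 110, 107, 105, 106, 106, 106, 106, 106, 106, 106, 107, 108]
```

Emit:
jog_arm --jaw '[-1,-1,-1,-1,-1,-1,-1,-1]' --pt "0.5 0 0" --pt "1.0 0 0" --pt "1.5 0 0" --pt "1.5 0 0" --pt "1.5 0 0" --pt "1.5 0 0" --pt "1.5 0 0" --pt "1.5 0 0" --roll '[0,0,0,0,0,0,0,0]'

```text
t: 20.55
tool_pos: [0.5095, 0.0509, 0.1304]
eef_rot: [0.83, 0.557, -0.0, 0.0]
ft_force: [0.1, 0.2, -1.8]
finger_gap: 0.0124
gripper_force: 89.8
```

```bash
python3 tf.py; python3 - <<'E'
from h import *
cv2.imwrite("pics/scene5.png",optics.camera('scene')[:,:,::-1])
A=np.zeros((500,1000,3),'u1')
A[:,:500]=cv2.resize(cv2.imread('pics/scene5.png')[165:225,240:300],(500,500),interpolation=2)
A[:,500:]=cv2.resize(cv2.imread('pics/wl.png')[130:330,155:355],(500,500),interpolation=2)
cv2.imwrite('pics/f.png',cv2.resize(A,(800,400)))
E
```

```text
rows 247.5 299.5
-0.15 [-0.0102  0.016 ] implied y -0.0004
-0.1 [-0.0085  0.0188] implied y 0.0
0 [-0.0047  0.0254] implied y 0.0
0.1 [-0.0002  0.0331] implied y -0.0014
0.15 [0.0023 0.0373] implied y -0.0028
[0.50948741 0.05089931 0.13042293]
```

View pics/f.png

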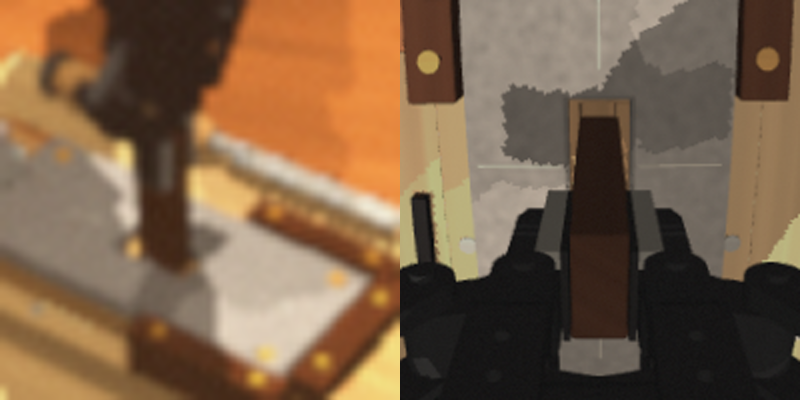

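The wrist panel shows the block's top face spanning rows 234–337 and its +y foot edge at row 117, with the window edge at row 98. The top face hasn't moved in the pads, so the block is free of the mortise. I solve its lean and height from the three edges.

```bash
cat > lean.py <<'E'
from h import *
from scipy.optimize import least_squares
import sys
def lean(rows,P,tp):
    ey=np.array([.37,.929,0])
    def f(x):
        y,z,t=x; c=np.array([y,z]);u=np.array([np.cos(t),np.sin(t)]);n=np.array([-np.sin(t),np.cos(t)]);out=[]
        for v,p in zip(rows,(c+.014*u+.095*n,c-.014*u+.095*n,c+.014*u)):
            e,d=ray(P,254,v,True);q=p-np.array([(e-tp)@ey,e[2]-tp[2]]);dd=np.array([d@ey,d[2]]);dd/=np.linalg.norm(dd)
            out.append((q[0]*dd[1]-q[1]*dd[0])*1e3)
        return out
    return least_squares(f,[0,-.06,0]).x
P=optics.camera_params('wrist');tp=sensors.get_obs()['tool_pos']
b=[float(a) for a in sys.argv[1:]]
for k in([0,0,0],[.5,0,0],[0,.5,0],[0,0,1]):
    x=lean(np.add(b,k),P,tp);print(k,'foot y,z rel',x[:2].round(4),'lean',x[2].round(3),'foot z',(x[1]+tp[2]).round(4))
E
python3 - <<'E'
import cv2;im=cv2.imread('pics/wl.png')
print(im[172:200,252:257].mean(1).astype(int)[:,2].tolist())
E
python3 lean.py 247.5 299.5 188.5
```

```text
[144, 137, 124, 102, 89, 87, 80, 89, 101, 107, 108, 108, 108, 108, 108, 97, 63, 37, 38, 37, 37, 37, 37, 37, 37, 37, 37, 37]
[0, 0, 0] foot y,z rel [-0.003  -0.0687] lean 0.012 foot z 0.0617
[0.5, 0, 0] foot y,z rel [-0.0032 -0.0694] lean 0.017 foot z 0.061
[0, 0.5, 0] foot y,z rel [-0.0028 -0.0677] lean 0.01 foot z 0.0628
[0, 0, 1] foot y,z rel [-0.0039 -0.0692] lean 0.006 foot z 0.0612
```

Emit:
jog_arm --jaw '[-1,-1,-1,-1,-1,-1,-1,-1]' --pt "0 0 -0.2" --pt "0 0 -0.4" --pt "0 0 -0.6" --pt "0 0 -0.9" --pt "0 0 -1.2" --pt "0 0 -1.5" --pt "0 0 -1.8" --pt "0 0 -2.0" --roll '[0,0,0,0,0,0,0,0]'

```text
t: 21.32
tool_pos: [0.5097, 0.0512, 0.151]
eef_rot: [0.83, 0.558, 0.0, 0.0]
ft_force: [-1.2, 0.4, -0.6]
finger_gap: 0.0126
gripper_force: 89.8
```

Emit:
jog_arm --jaw '[-1,-1,-1,-1,-1,-1,-1,-1]' --pt "0 0 -0.4" --pt "0 0 -0.7" --pt "0 0 -1.0" --pt "0 0 -1.1" --pt "0 0 -1.1" --pt "0 0 -1.1" --pt "0 0 -1.1" --pt "0 0 -1.1" --roll '[0,0,0,0,0,0,0,0]'

```text
t: 21.98
tool_pos: [0.5094, 0.0512, 0.1613]
eef_rot: [0.83, 0.558, -0.0, -0.0]
ft_force: [-0.0, 0.8, -1.0]
finger_gap: 0.0127
gripper_force: 89.8
```

```bash
python3 - <<'E'
from h import *
for n in('wrist','scene'):cv2.imwrite(f"pics/{n}6.png",optics.camera(n)[:,:,::-1])
A=np.zeros((500,1000,3),'u1')
A[:,:500]=cv2.resize(cv2.imread('pics/scene6.png')[145:245,220:320],(500,500),interpolation=2)
A[:,500:]=cv2.resize(cv2.imread('pics/wrist6.png')[130:330,155:355],(500,500),interpolation=2)
cv2.imwrite('pics/g.png',cv2.resize(A,(800,400)))
im=cv2.imread('pics/wrist6.png');print(im[160:310,252:257].mean(1).astype(int)[:,2].tolist())
E
```

```text
[152, 152, 152, 152, 140, 109, 90, 89, 88, 85, 79, 99, 105, 111, 123, 128, 124, 123, 120, 118, 118, 129, 142, 154, 168, 173, 173, 146, 86, 37, 36, 36, 37, 37, 36, 37, 37, 36, 37, 36, 36, 37, 37, 37, 36, 36, 36, 37, 37, 36, 37, 36, 35, 36, 36, 36, 36, 36, 36, 36, 36, 36, 36, 37, 36, 36, 36, 35, 36, 36, 35, 36, 35, 35, 36, 35, 36, 36, 36, 36, 35, 36, 36, 36, 36, 35, 36, 42, 48, 49, 51, 51, 51, 51, 51, 52, 52, 53, 54, 54, 53, 53, 52, 52, 51, 51, 51, 51, 52, 52, 53, 54, 54, 54, 54, 54, 54, 54, 54, 54, 54, 53, 53, 52, 52, 53, 54, 54, 55, 56, 57, 57, 57, 56, 56, 55, 55, 54, 51, 79, 104, 106, 105, 103, 95, 87, 82, 88, 87, 89]
```

View pics/g.png

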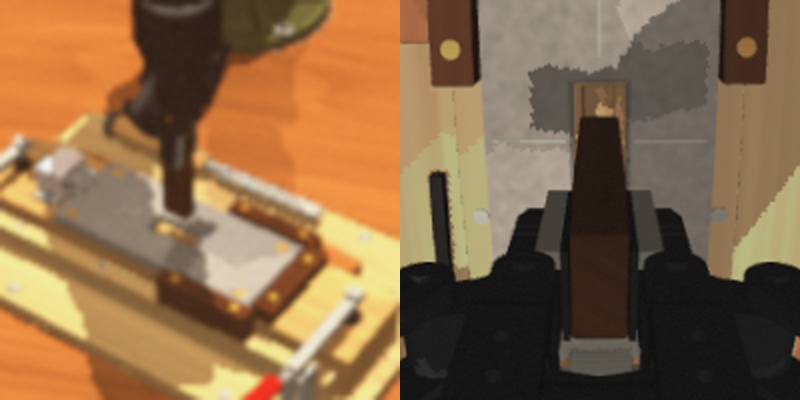

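The scene panel shows the block free in the gripper, its foot above the window at (180,210). The template lies flat, and the other items are unmoved. The wrist panel shows an unchanged hold.

```bash
python3 lean.py 247 299 188.2; python3 - <<'E'
from h import *
# template flatness: screws near the catch end, two views
T,S,W=[optics.camera_params(n) for n in('top','scene','wrist')]
# scene crop scale 4 at (220,145): foot corner
sf=ray(S,220+180/4,145+214/4)
tp=sensors.get_obs()['tool_pos'];n=np.array([.929,-.37,0]);e,d=sf;print('foot (scene)',e+d*((tp-e)@n)/(d@n))
print(sensors.get_obs()['joint_velocities'].round(4),sensors.get_obs()['ft_force'])
E
```

```text
[0, 0, 0] foot y,z rel [-0.0029 -0.069 ] lean 0.013 foot z 0.0924
[0.5, 0, 0] foot y,z rel [-0.003  -0.0697] lean 0.017 foot z 0.0917
[0, 0.5, 0] foot y,z rel [-0.0026 -0.0679] lean 0.01 foot z 0.0934
[0, 0, 1] foot y,z rel [-0.0038 -0.0694] lean 0.006 foot z 0.0919
foot (scene) [0.51066457 0.05413946 0.09160884]
[-0.0001 -0.0014 -0.0008 -0.001   0.0002  0.0031 -0.0003] [ 0.32566774  0.89252553 -0.68486781]
```

```bash
python3 -c "
from cell import robot
print(robot.sign_off())"
```

```text
the job is handed in; nothing more can be done
None
```

The job is handed in: I pressed the template flat, rocked the block free, and it is held upright (lean about 0.01 rad) with its foot about 19 mm above the window; the template press peaked at 55 N at the wrist, above the 8 to 20 N suggested, and no verdict came back.

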